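# Put the solder tin away in the bench chest drawer

### The job

Pull the single wide drawer of the small wooden chest (the one with the upright fin-shaped pull, not the chest with the two round-knobbed drawers) all the way out until it comes up against its stop. Then stand the small round metal tin upright on the floor of that drawer, let go, and leave the drawer fully out. Leave the other chest's drawers shut, and do not move the jar, the mug or the other things lying about.

Things in the scene. Friction and masses are not known exactly. Their poses are not given: they have to be found in the camera images.
- drawer (a joint): How far the single wide drawer is out, in m: 0 = shut, grows as it is pulled towards the chest's front; it runs out about 130 mm to a hard stop. It starts shut or up to 25 mm out. A few newtons move it and it stays where it is left.
- pull (a point): Grip point on that drawer's pull: a plain light-wood upright fin, 12 mm thick (along its y), 28 mm tall, standing 50 mm out from the drawer front; the point lies 28 mm out, mid-height (47 mm above the table). x points into the chest, y across the front, z up; it pulls out along -x. The roof board's overhang blocks a gripper pointing straight down: lean it back 25 to 45 degrees.
- drawer_in (a point): Point on its inner floor (on the surface, 19 mm above the table), midway across, 38 mm behind the inner face of the front; axes as pull. Inside: 166 mm across (y), from -38 to +135 mm along x. Sides rise 45 mm, the front 57 mm above the floor; walls 5 mm, front 12 mm thick. At the stop this point lies 80 mm before the chest's front face; the roof covers the 30 mm next to that face.
- chest: Fixed dark-wood chest, one wide drawer below, open pigeonhole above: 210 mm deep (x), 200 wide (y), 160 high. Its 15 mm roof board overhangs the front by 30 mm, underside 145 mm above the table. Origin at the middle of the front face's lower edge; the front faces its -x, towards the robot. It may be on either side of the table.
- twin_chest: Fixed chest of the same size and wood, with two narrow drawers side by side, each with a round knob 28 mm across standing 43 mm out. Origin and axes as chest.
- twin0 (a joint): How far the twin chest's drawer on its -y side is out, in m; 0 = shut. Leave it shut.
- twin1 (a joint): How far the twin chest's drawer on its +y side is out, in m; 0 = shut. Leave it shut.
- tin: Small closed round tin of plain grey metal, 44 mm across, 48 mm high, about 0.12 kg, loose, standing upright on the table in the middle strip before the chests. Origin at the centre of its underside, z up.
- stump: Wooden stump, 84 mm across, 85 mm high, loose, standing between the chests. Origin at the centre of its underside. A bystander.
- jar: Small amber glass jar with brass cap, 52 mm across, 65 mm high, loose, standing on the single-drawer chest's roof. Origin at the centre of its underside. A bystander.
- mug: White mug, 76 mm across, 85 mm high, loose, standing to the robot's right. Origin at the centre of its underside. A bystander.
- punch: Steel punch, 100 mm long (x) and 14 mm high, lying on the table near the robot, right of the middle. Origin at the centre of its underside. A bystander.
- stump2: Wooden stump, 100 mm across, 70 mm high, loose, far to the left. Origin at the centre of its underside. A bystander.
- hammer: Hammer lying on the table to the left, handle along its x. A bystander.
- wax_block: Dark block 70 x 35 x 25 mm lying near the robot, left of the middle. Origin at the centre of its underside. A bystander.
There are look-alikes about, which are no part of the job. Of the things like the tin, leave any that is black; of the rest the smaller one is meant.

How it is judged:
By the outcome, as a careful person would: the job done as asked, in the order asked, and still so for the second after the job is handed in, with the robot touching nothing.
It also fails if it takes over 64 s, if anything falls off the work surface, if the arm or the gripper's body presses on something with over 40 N, if the wrist force passes 120 N, or if a joint passes its speed limit or range.

### The arm

A 6-joint arm with a two-finger parallel gripper is mounted at the origin on the work surface. World frame = base frame: x ahead of the robot, y to its left, z up, the work surface at z = 0. Lengths are in m, angles in degrees, forces in N, time in s.
With the tool pointing down it reaches from about 0.325 to 0.85 m from the base axis. Payload 15.5 kg.
Tool frame: the origin (TCP) lies midway between the tips of the shut fingers; the grasp point (between the pads) lies 19 mm behind it; z points along the fingers, y is the line along which they close (so a half turn about z gives the same grasp; the last joint's range is limited). The gripper opens to 91 mm and grips with 3 to 60 N. Pads are 32 mm wide; open, the fingers measure 118 mm over their backs; the gripper's body (76 mm by 178 mm) begins 60 mm behind the grasp point.
Start: joints at [-79.784, 28.281, 77.091, -0, 74.628, -5.472], TCP at [0.169, -0.602, 0.214] pointing down, gripper open.
Joint ranges: [-166.48, 166.48], [-47.26, 123.95], [12.59, 153.08], [-70.14, 250.14], [6.76, 159.57], [-176.63, 176.63]. Speed limits (degrees/s): [108.29, 108.29, 147.25, 172.46, 172.46, 172.46].

### API

Orientations are given as a 3x3 rotation matrix whose columns are the frame's x, y, z axes.
In Python, from bench import ctrl gives the robot as it stands. The module is installed in compiled form; this text tells all that it offers. Calls block until the motion is done:
- ctrl.goto(position, orientation): joint-space move of the TCP to a pose.
- ctrl.move_l(position, vel=0.15, ori=None, contact_N=None): straight line of the TCP; ori=None keeps the orientation; vel is the mean speed in m/s. With contact_N (N) it stops when the force on the tool has changed by that much, and returns True; else False.
- ctrl.movej(angles): joint-space move.
- ctrl.command_gripper(opening): opening from 0.0 (shut) to 1.0 (fully open); the grip force is fixed at half the most; returns when the fingers have stopped.
- ctrl.sleep(seconds).
- ctrl.ik(position, orientation): joint angles nearest the present ones, or None.
- ctrl.read_camera(name): name is "side" or "top"; returns the picture (400x640x3 uint8, blue, green, red); there is no depth.
- ctrl.camera_params(name): a dict with "fx", "fy", "cx", "cy" (pixels), "D" ([k1, k2, p1, p2, k3] as OpenCV has them; the pictures are not rectified), "pose" (4x4, takes a point from camera to world coordinates). Camera axes: x right, y up, looking along -z (the intrinsics and any distortion apply to the point x, -y, -z); pixel columns grow to the right and rows downward; lengths in m; the calibration is good to about 2 mm. A picture is of the moment at which its call begins. camera_params takes no time and is no camera call.
A pose or a line that the arm cannot do raises ctrl.MotionError and nothing moves.
- ctrl.sign_off(): hands the job in; it is judged then, once.
Readings, each from a call of its own:
- ctrl.current_t(): time.
- ctrl.current_q(): joint angles.
- ctrl.current_dq(): joint speeds.
- ctrl.current_effort(): joint torques, N m.
- ctrl.current_tool_pos(): TCP position.
- ctrl.current_eef_rot(): TCP orientation.
- ctrl.current_contact_force(): force on the tool from outside, world axes, zero at the start.
- ctrl.current_wrist_torque(): the same for the moment, N m.
- ctrl.current_grip_width(): opening from 0.0 (shut) to 1.0 (fully open).
- ctrl.current_grasp_force(): force on a finger pad.
Only numpy, scipy, OpenCV 4.12 (cv2) and the standard library are available. Lean on these libraries where they do the work, as an engineer would, in place of code of your own. Each camera call takes 0.05 s, during which the arm holds its last target. There are 200 camera calls.

## Working session

There is one attempt and no reset: what is moved stays moved. The work goes in short steps, each a Python script; the robot and the scene stay as the last script left them, time stands still between calls to the robot, and variables do not carry over. Pictures are saved under pics/ and viewed, at most 10 in all, crops included, and the job is handed in when it is done.

```bash
mkdir -p pics
python3 - <<'E'
from bench import ctrl
import cv2
for n in("side","top"):
    cv2.imwrite(f"pics/{n}0.png",ctrl.read_camera(n)); p=ctrl.camera_params(n); print(n,p)
E
```

```text
side {'fx': 416.9256310961861, 'fy': 416.9256310961861, 'cx': 321.30423037833015, 'cy': 197.08621429810643, 'D': array([-0.10687122,  0.        ,  0.        ,  0.        ,  0.        ]), 'pose': array([[-0.69111144,  0.40679792, -0.5973947 , -0.2871275 ],
       [-0.72230002, -0.35964561,  0.5907095 ,  0.84814186],
       [ 0.02544901,  0.8397443 ,  0.54238534,  0.90144733],
       [ 0.        ,  0.        ,  0.        ,  1.        ]])}
top {'fx': 488.583653707304, 'fy': 488.583653707304, 'cx': 317.53113104136554, 'cy': 197.81167498728428, 'D': array([0.01925974, 0.        , 0.        , 0.        , 0.        ]), 'pose': array([[-0.01663257,  0.984896  , -0.17234627,  0.31520002],
       [-0.99979042, -0.01432465,  0.01462636,  0.03275592],
       [ 0.01193664,  0.17255342,  0.98492783,  1.41229458],
       [ 0.        ,  0.        ,  0.        ,  1.        ]])}
```

View pics/side0.png

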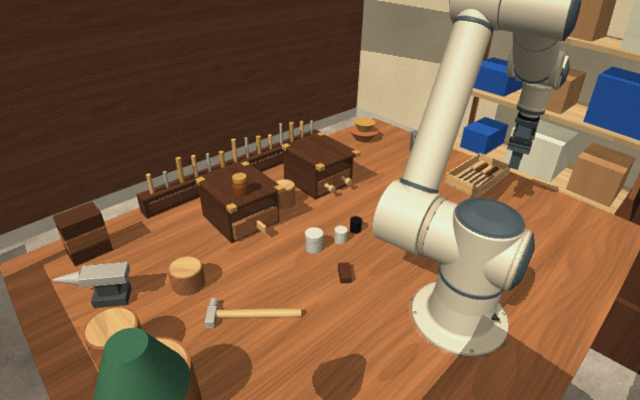

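View pics/top0.png

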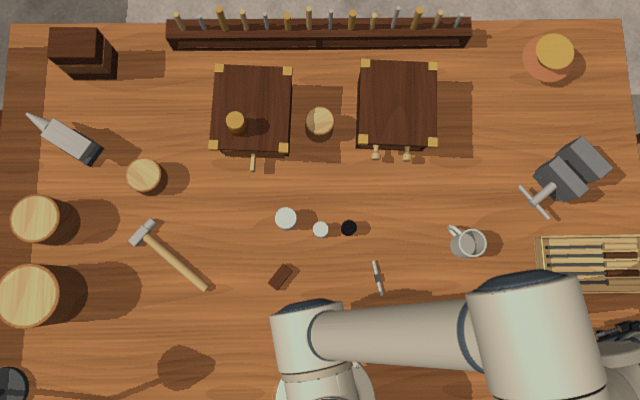

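The single-drawer chest is on the left: its fin is at top (253,162) and side (262,228). The small tin is at top (321,229) and side (341,235), between a larger pale tin and a black one. I'll enlarge both views.

Run:
```python
import cv2
def crop(n,x,y,w,h,s):
    c=cv2.imread(f"pics/{n}0.png")[y:y+h,x:x+w]
    c=cv2.resize(c,None,fx=s,fy=s,interpolation=cv2.INTER_CUBIC)
    for i in range(0,w,10):
        cv2.line(c,(i*s,0),(i*s,6 if i%20 else 14),(0,255,255),1)
        if i%20==0: cv2.putText(c,str(x+i),(i*s+2,24),0,.4,(0,255,255),1)
    for i in range(0,h,10):
        cv2.line(c,(0,i*s),(6 if i%20 else 14,i*s),(0,255,255),1)
        if i%20==0: cv2.putText(c,str(y+i),(16,i*s+4),0,.4,(0,255,255),1)
    cv2.imwrite(f"pics/{n}_crop.png",c)
crop("top",205,140,160,100,5); crop("side",195,160,160,100,5)
```

```text
(no output)
```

View pics/top_crop.png

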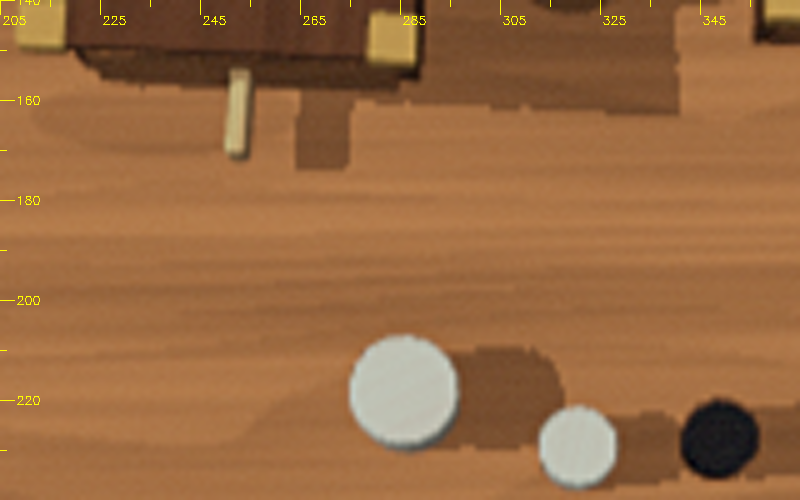

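View pics/side_crop.png

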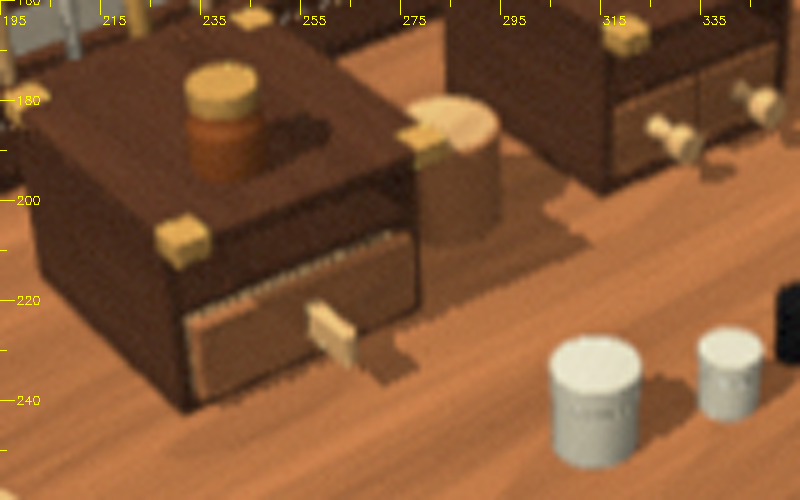

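Reading the crops:
- **Fin tip, top edge:** top (252,170), side (265,227).
- **Tin lid centre:** top (320.3,228.5), side (340.9,229.3).
- **Roof front corners:** top (208,150) and (288.5,153.5), with matching corners in the side view.

Next I'll triangulate these.

```bash
cat > h.py <<'E'
from bench import ctrl
import cv2, numpy as np
def cam(n):
    p=ctrl.camera_params(n); K=np.array([[p['fx'],0,p['cx']],[0,p['fy'],p['cy']],[0,0,1]])
    T=p['pose']@np.diag([1,-1,-1,1.]); W=np.linalg.inv(T); return K,np.array(p['D']),T,W
def proj(n,P):
    K,D,T,W=cam(n); return cv2.projectPoints(np.float64(P).reshape(-1,1,3),cv2.Rodrigues(W[:3,:3])[0],W[:3,3],K,D)[0].reshape(-1,2)
def norm(n,uv):
    K,D,T,W=cam(n); return cv2.undistortPoints(np.float64(uv).reshape(-1,1,2),K,D).reshape(-1,2)
def tri(t,s):
    X=cv2.triangulatePoints(cam('top')[3][:3],cam('side')[3][:3],norm('top',t).T,norm('side',s).T)
    return (X[:3]/X[3]).T
def onz(n,uv,z):
    K,D,T,W=cam(n); d=np.c_[norm(n,uv),[1]*len(norm(n,uv))]@T[:3,:3].T; o=T[:3,3]
    return o+d*((z-o[2])/d[:,2])[:,None]
E
python3 - <<'E'
from h import *
np.set_printoptions(precision=4,suppress=True)
c=lambda x0,y0,P:np.array(P)/5-.4+[x0,y0]
t=c(205,140,[(236,152),(577,443),(15,49),(418,67)])
s=c(195,160,[(350,338),(730,347),(187,250),(413,151)])
X=tri(t,s); print("tri fin tip,tin lid,capL?,capR?\n",X)
for n,uv in(('top',t),('side',s)): print(n,np.round(proj(n,X)-uv,1).tolist())
print("tin by height",onz('top',t[1:2],.048),onz('side',s[1:2],.048))
print("tin base",onz('side',c(195,160,[(730,401)]),0))
print("roof top",onz('top',t[2:],.160))
# drawer front/chest bottom corners in side view at z=0
b=onz('side',c(195,160,[(187,413),(418,308)]),0);print("base",b)
f=onz('top',c(205,140,[(240,69),(236,152)]),.061);print("fin line",f, np.degrees(np.arctan2(*(f[0]-f[1])[[1,0]])))
print("fin tip side",onz('side',s[:1],.061))
E
```

```text
tri fin tip,tin lid,capL?,capR?
 [[0.6357 0.1982 0.0558]
 [0.467  0.0067 0.0471]
 [0.6662 0.3    0.1594]
 [0.6694 0.0988 0.1436]]
top [[-0.1, -0.1], [0.1, 0.1], [0.8, 0.8], [-3.2, -3.3]]
side [[0.1, 0.0], [-0.1, -0.0], [-0.9, -0.3], [3.5, 0.8]]
tin by height [[0.4673 0.007  0.048 ]] [[0.4658 0.0073 0.048 ]]
tin base [[0.4653 0.0043 0.    ]]
roof top [[0.6682 0.302  0.16  ]
 [0.6556 0.0897 0.16  ]]
base [[0.7028 0.29   0.    ]
 [0.6929 0.0964 0.    ]]
fin line [[0.6827 0.1954 0.061 ]
 [0.6343 0.1974 0.061 ]] -2.3335203198120857
fin tip side [[0.6302 0.2023 0.061 ]]
```

```bash
cat >> h.py <<'E'
A=np.radians(-3.0)
CX=np.array([np.cos(A),np.sin(A),0]); CY=np.array([-np.sin(A),np.cos(A),0])
def ori(ydir,z):
    z=z/np.linalg.norm(z); y=ydir/np.linalg.norm(ydir); return np.c_[np.cross(y,z),y,z]
def best(p,y,z):
    q0=np.array(ctrl.current_q()); o=[]
    for s in(1,-1):
        R=ori(s*np.array(y,float),np.array(z,float)); q=ctrl.ik(p,R)
        if q is not None: o.append((np.abs(np.array(q)-q0).max(),R,q))
    return min(o,key=lambda k:k[0])[1]
def st(m=""): print(m,round(ctrl.current_t(),2),np.round(ctrl.current_tool_pos(),4),np.round(ctrl.current_contact_force(),1),round(ctrl.current_grip_width(),3),round(ctrl.current_grasp_force(),1))
E
python3 - <<'E'
from h import *
z=CX*np.sin(np.radians(40))-np.array([0,0,np.cos(np.radians(40))])
g=np.array([.652,.1975,.047]); tcp=g+.019*z
R=best(tcp,CY,z); print(np.round(ctrl.ik(tcp,R),1),ctrl.ik(tcp-.13*CX,R) is not None, ctrl.ik(tcp-.12*z,R) is not None)
ctrl.goto(tcp-.12*z,R); st("pre")
print(ctrl.move_l(tcp,vel=.1,contact_N=8)); st("at")
cv2.imwrite("pics/side1.png",cv2.resize(ctrl.read_camera("side")[150:270,180:340],None,fx=5,fy=5,interpolation=2))
E
```

```text
[ 18.4  42.5 109.2 235.2  16.6  52.7] True FalseTraceback (most recent call last):
  File "<stdin>", line 5, in <module>
bench.MotionError: the arm cannot take that pose within its joint ranges
```

Run:
```python
from h import *
for L in(25,28,31,34):
  z=CX*np.sin(np.radians(L))-np.array([0,0,np.cos(np.radians(L))])
  tcp=np.array([.652,.1975,.047])+.019*z
  for s in(1,-1):
    R=ori(s*CY,z)
    for nm,p in(("at",tcp),("back",tcp-.10*z),("end",tcp-.13*CX),("endback",tcp-.13*CX-.08*z),("endup",tcp-.13*CX+[-.0,0,.1])):
      q=ctrl.ik(p,R); print(L,s,nm,None if q is None else np.round(q).astype(int).tolist())
```

```text
25 1 at [16, 40, 99, -24, 19, -50]
25 1 back [17, 29, 101, -18, 27, -55]
25 1 end [21, 36, 115, -58, 12, -10]
25 1 endback [23, 25, 116, -35, 19, -33]
25 1 endup [21, 24, 111, -25, 24, -45]
25 -1 at [16, 40, 99, -24, 19, 130]
25 -1 back [17, 29, 101, -18, 27, 125]
25 -1 end [21, 36, 115, -58, 12, 170]
25 -1 endback [23, 25, 116, -35, 19, 147]
25 -1 endup [21, 24, 111, -25, 24, 135]
28 1 at [16, 40, 101, -36, 15, -38]
28 1 back [18, 29, 104, -26, 23, -47]
28 1 end None
28 1 endback [24, 26, 119, -51, 16, -15]
28 1 endup [22, 24, 113, -34, 21, -35]
28 -1 at [16, 40, 101, -36, 15, 142]
28 -1 back [18, 29, 104, -26, 23, 133]
28 -1 end None
28 -1 endback [24, 26, 119, -51, 16, 165]
28 -1 endup [22, 24, 113, -34, 21, 145]
31 1 at [17, 40, 103, -55, 12, -18]
31 1 back [19, 29, 107, -37, 18, -35]
31 1 end None
31 1 endback None
31 1 endup [23, 24, 115, -47, 18, -22]
31 -1 at [17, 40, 103, -55, 12, 162]
31 -1 back [19, 29, 107, -37, 18, 145]
31 -1 end None
31 -1 endback None
31 -1 endup [23, 24, 115, -47, 18, 158]
34 1 at None
34 1 back [20, 30, 110, -55, 15, -16]
34 1 end [24, 38, 121, 235, 18, 59]
34 1 endback None
34 1 endup [24, 25, 117, -65, 16, -3]
34 -1 at None
34 -1 back [20, 30, 110, -55, 15, 164]
34 -1 end [24, 38, 121, 235, 18, -121]
34 -1 endback None
34 -1 endup None
```

Run:
```python
from h import *
L=np.radians(25); z=CX*np.sin(L)-np.array([0,0,np.cos(L)])
tcp=np.array([.651,.1975,.047])+.019*z; R=ori(CY,z)
ctrl.goto(tcp-.10*z,R); st("pre")
print(ctrl.move_l(tcp,vel=.1,contact_N=8)); st("at")
cv2.imwrite("pics/side1.png",cv2.resize(ctrl.read_camera("side")[150:270,180:340],None,fx=5,fy=5,interpolation=2))
```

```text
pre 3.32 [0.6171 0.1987 0.1205] [-0.5 -0.1 -0.1] 1.006 0.0
False
at 4.47 [0.6591 0.1972 0.0304] [0.2 0.3 0.9] 1.0 0.0
```

View pics/side1.png

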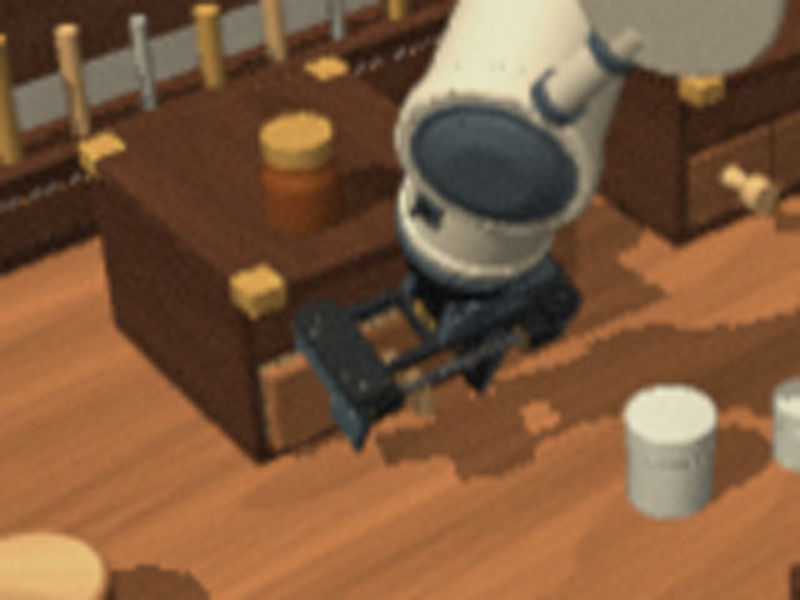

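The fingers straddle the fin, which is visible between them at crop (415,390), and the gripper is clear of the roof. I'll grip and pull.

Run:
```python
from h import *
ctrl.command_gripper(0.0); st("grip")
p=np.array(ctrl.current_tool_pos())
for d in (.14,.125,.12):
    try:
        print(d,ctrl.move_l(p-d*CX,vel=.06,contact_N=15)); break
    except ctrl.MotionError as e: print(d,e)
st("pulled"); print((p-ctrl.current_tool_pos())@CX)
```

```text
grip 5.7 [0.6589 0.1966 0.0298] [ 0.2 -4.7  2.1] 0.13 30.0
0.14 True
pulled 7.46 [0.5398 0.2031 0.0298] [-2.4 -0.8  8.7] 0.129 30.0
0.11928903698535674
```

Run:
```python
from h import *
p=np.array(ctrl.current_tool_pos())
print(ctrl.move_l(p-.012*CX,vel=.02,contact_N=20)); st("again"); print((p-ctrl.current_tool_pos())@CX)
ctrl.command_gripper(0.6); st("open")
R=np.array(ctrl.current_eef_rot()); p=np.array(ctrl.current_tool_pos())
ctrl.move_l(p-.1*R[:,2],vel=.15); st("back")
R=best([.467,.007,.2],[1,0,0],[0,0,-1]); ctrl.goto([.467,.007,.2],R); st("over tin"); print(np.round(ctrl.current_q()))
for n in("side","top"): cv2.imwrite(f"pics/{n}2.png",ctrl.read_camera(n))
s=cv2.imread("pics/side2.png")[150:270,190:350]
cv2.imwrite("pics/c2.png",cv2.resize(s,None,fx=5,fy=5,interpolation=2))
t=cv2.imread("pics/top2.png")[130:240,200:360]
cv2.imwrite("pics/t2.png",cv2.resize(t,None,fx=5,fy=5,interpolation=2))
```

```text
True
again 7.7 [0.5397 0.2031 0.0299] [ 0.7 -0.8  4.2] 0.133 30.0
0.000154382385572484
open 8.49 [0.5393 0.2029 0.0296] [0.7 1.5 0.5] 0.602 0.0
back 9.31 [0.4972 0.2051 0.1197] [0.3 0.5 0.3] 0.597 0.0
over tin 10.18 [0.4666 0.007  0.1989] [-0.4  0.7 -0.1] 0.601 0.0
[ -6.  17. 100.  -0.  64.  -7.]
```

View pics/c2.png

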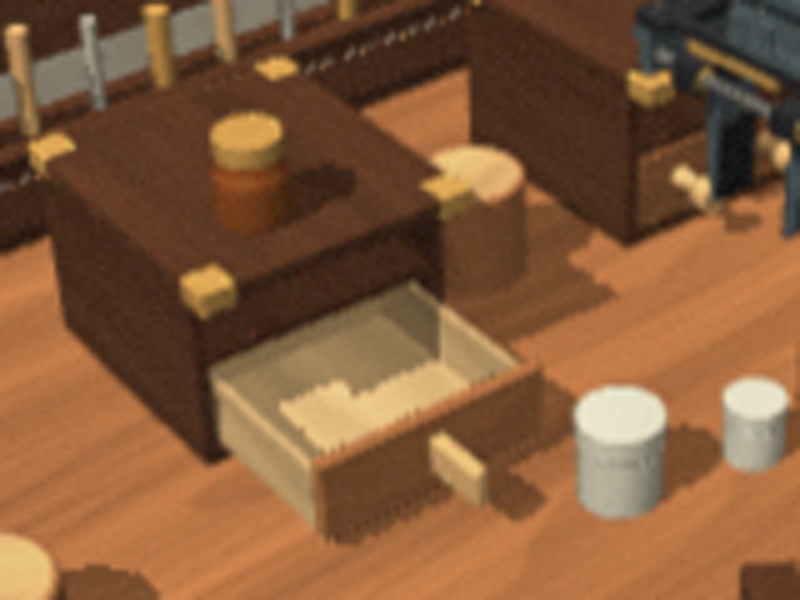

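View pics/t2.png

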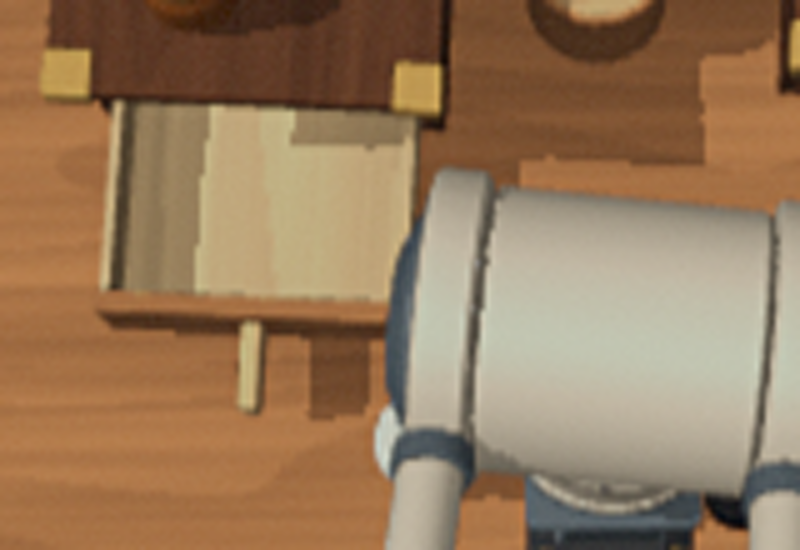

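The drawer is fully out: the second pull moved it 0.15 mm and hit 20 N. Its front's top-left corner is at side crop (315,463) and top crop (100,293), and the fin tip is at top crop (248,408). The small tin at side crop (755,400) is undisturbed. I'll measure the drawer and pick up the tin.

Run:
```python
from h import *
np.set_printoptions(precision=4,suppress=True)
c=lambda x0,y0,P:np.array(P)/5-.4+[x0,y0]
s=c(190,150,[(315,463),(540,368)]); t=c(200,130,[(100,293),(248,408)])
print("rim corner",tri(t[:1],s[:1]),"top@.076",onz('top',t[:1],.076),"side@.076",onz('side',s,.076),"tip",onz('top',t[1:],.061))
print("inner rim edge top",onz('top',c(200,130,[(120,290),(390,300)]),.076),"floor/front", onz('top',c(200,130,[(205,297),(300,300)]),.05))
# pick
ctrl.command_gripper(1.0)
p=np.array(ctrl.current_tool_pos())
print(ctrl.move_l([.467,.007,.016],vel=.12,contact_N=6)); st("down")
ctrl.command_gripper(0.0); st("grip")
ctrl.move_l([.467,.007,.22],vel=.15); st("lift")
```

```text
rim corner [[0.5813 0.2856 0.0713]] top@.076 [[0.5801 0.2845 0.076 ]] side@.076 [[0.5768 0.2889 0.076 ]
 [0.5587 0.1187 0.076 ]] tip [[0.5165 0.2039 0.061 ]]
inner rim edge top [[0.5816 0.2734 0.076 ]
 [0.5738 0.1236 0.076 ]] floor/front [[0.5821 0.2301 0.05  ]
 [0.5796 0.1763 0.05  ]]
False
down 12.68 [0.4673 0.007  0.0164] [ 0.3  0.4 -0.1] 0.998 0.0
grip 13.48 [0.4671 0.007  0.016 ] [-0.2 -0.   2. ] 0.461 30.0
lift 14.99 [0.4666 0.007  0.2194] [ 0.8  0.5 -1.8] 0.462 30.0
```

Run:
```python
from h import *
xy=np.array([.613,.1995])
P=lambda z:np.r_[xy,z]
R=best(P(.22),CY,[0,0,-1]); print(np.round(ctrl.ik(P(.22),R)),np.round(ctrl.ik(P(.035),R)))
ctrl.goto(P(.22),R); st("over")
ctrl.move_l(P(.06),vel=.12,contact_N=12); st("above floor")
print(ctrl.move_l(P(.031),vel=.02,contact_N=3)); st("touch")
for n in("side",): cv2.imwrite("pics/s3.png",cv2.resize(ctrl.read_camera(n)[150:270,190:350],None,fx=5,fy=5,interpolation=2))
```

```text
[ 13.  30.  74.  -0.  77. -74.] [ 13.  41.  84.  -0.  55. -74.]
over 16.12 [0.6126 0.1989 0.2196] [ 1.  -0.4 -1.7] 0.462 30.0
above floor 17.61 [0.6135 0.1996 0.0607] [ 0.   0.1 -2.6] 0.466 30.0
True
touch 18.74 [0.6132 0.1995 0.035 ] [0.7 0.2 6.9] 0.461 30.0
```

View pics/s3.png

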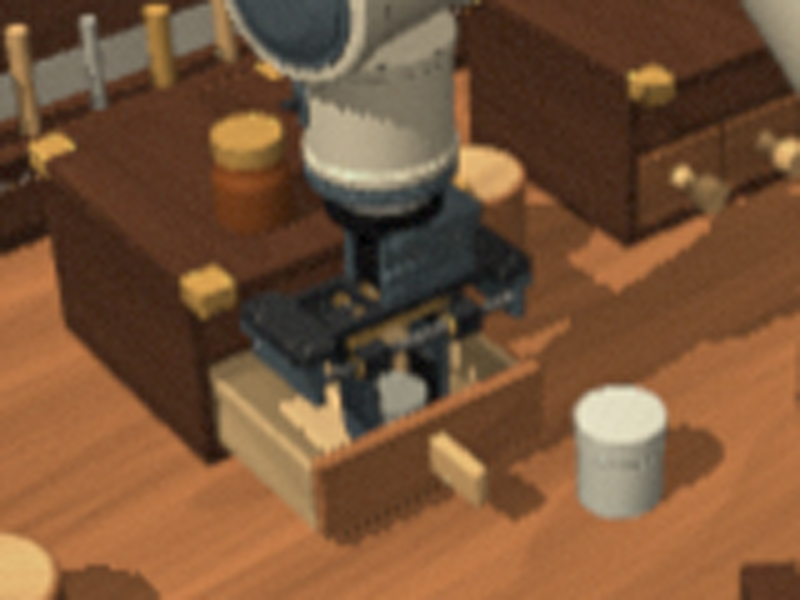

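The tin touched the floor at exactly the expected height (TCP 0.035), at crop (402,392) inside the drawer. I'll release it and retreat.

Run:
```python
from h import *
ctrl.command_gripper(0.75); st("rel")
ctrl.move_l([.613,.1995,.24],vel=.12); st("up")
R=np.array(ctrl.current_eef_rot()); ctrl.goto([.45,-.25,.3],R); ctrl.sleep(.5); st("away")
a=[cv2.resize(ctrl.read_camera(n)[y:y+120,x:x+130],None,fx=3,fy=4,interpolation=2) for n,x,y in(("side",205,150),("top",205,120))]
cv2.imwrite("pics/fin.png",np.hstack(a))
```

```text
rel 19.38 [0.6124 0.1993 0.0342] [ 0.1 -0.3 -0.2] 0.752 0.0
up 21.24 [0.6127 0.1995 0.2394] [ 0.1 -0.4 -0.5] 0.751 0.0
away 23.5 [ 0.45   -0.2499  0.3   ] [-0.1  0.4  0.9] 0.752 0.0
```

View pics/fin.png

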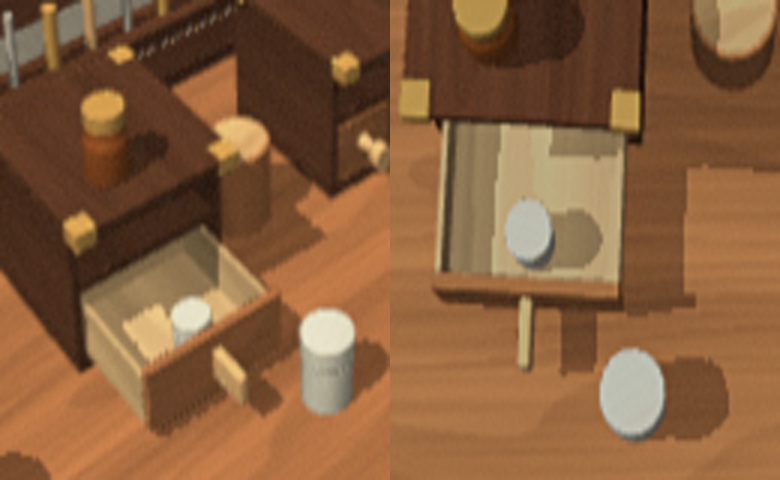

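The tin stands upright in the drawer (left panel (190,315), right panel (529,232)). The drawer is still fully out: the fin tip is at top row 211–212, the same as before. The jar, stump and big tin look undisturbed.

```bash
python3 -c "
from bench import ctrl
print(ctrl.sign_off())"
```

```text
the job is handed in; nothing more can be done
None
```

The job is handed in: the wide drawer is pulled out to its stop, the small tin stands upright on its floor, and the arm is clear at about 23.5 s on the robot's clock.

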